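# Move the pink tag carrier to the brass display rail

## Task

The pink chocolates go on show: take the pink hanging tag carrier off the steel rail (white base), lift it over the end stop and hang it on the brass rail (dark wooden base), in the free stretch of bar between its end stops, beside the cream carrier. Leave it hanging straight down and at rest, and leave the brown and cream carriers hanging where they are.

Things in the scene. Friction and masses are not known exactly. Their poses are not given: they have to be found in the camera images.
- pink_tag_grip (a point): loose pink carrier (60 g), hangs astride the steel bar: roof 52 mm long along the bar, self-centring inverted V inside; a panel down each side, 44 mm apart inside, open below. On top a grip tab 12 mm thick (x), 28 long (y, along the bar), 58 tall: pinch along x. Point: in the tab, 25 mm below its top, 30 above the roof, 44 above the bar's axis, 100 above the panels' lower edges; z up
- brass_rail: fixed stand: dark wood base 100x250x12 mm; brass bar, 12 mm thick, along y, axis 115 mm above the bench; at each end a stop disc of 36 mm diameter, inner faces 105 mm either side of the middle. Origin: centre of base underside, z up. The steel rail (white base, same size) stands to its left or right, end to end with a gap, and holds pink and brown, either order. Each is turned up to 9 degrees
- cream_tag_grip (a point): cream carrier, same shape, size and point as the pink one; hangs on the brass rail in its -y half, 45 to 70 mm from the middle, and stays there; the +y half of the bar is free
- brown_tag_grip (a point): dark brown carrier, same shape, size and point as the pink one; hangs on the steel rail beside it and stays there. The tops of all hanging tabs stand 184 mm above the bench

How it is judged:
By the outcome, as a careful person would: the job done as asked, in the order asked, and still so for the second after the job is handed in, with the robot touching nothing.
It also fails if it takes over 43 s, if anything falls off the work surface, if the arm or the gripper's body presses on something with over 40 N, if the wrist force passes 120 N, or if a joint passes its speed limit or range.

## Robot

A 7-joint arm with a two-finger parallel gripper is mounted at the origin on a cart in front of the work surface, level with it; the furniture and walls round the work are solid. World frame = base frame: x ahead of the robot, y to its left, z up, the work surface at z = 0. Lengths are in m, angles in rad, forces in N, time in s.
With the tool pointing down it reaches from about 0.35 to 0.9 m from the base axis. Payload 7.2 kg.
Tool frame: the origin (TCP) lies midway between the tips of the shut fingers; the grasp point (between the pads) lies ctrl.tcp_to_grasp behind it (ctrl.tcp_to_grasp is the distance from the TCP to the grasp point, in m); z points along the fingers, y is the line along which they close (so a half turn about z gives the same grasp; the last joint's range is limited). The gripper opens to 85 mm and grips with 20 to 120 N. Pads are 22 mm wide; open, the fingers measure 114 mm over their backs; the gripper's body (76 mm by 85 mm) begins 54 mm behind the grasp point. The pads swing forward as they close: fully open they stand 13 mm farther back than shut.
Start: joints at [-1.328, 0.411, -0.013, 1.596, 0.006, 1.134, -0.082], TCP at [0.191, 0.595, 0.199] pointing down, gripper open.
Joint ranges: [-2.95, 2.95], [-0.29, 1.99], [-1.47, 1.44], [0.14, 2.54], [-1.03, 4.17], [0.13, 1.85], [-2.86, 2.86]. Speed limits (rad/s): [2.39, 2.39, 3.01, 3.01, 3.14, 3.14, 3.14].

## Interface

Orientations are given as a unit quaternion [w, x, y, z].
In Python, from cell import ctrl, vision, hand_in gives the robot as it stands.
- The arm moves only by the tool jog_arm, never from a script. Its argument "series" is a list of rows, each a list of 2 entries, a list of its own where there are three numbers: the shift along the tool's x, y, z in mm, then the turn, a rotation vector about the tool's x, y, z in degrees. A call has 1 to 12 rows; each row shifts and turns the commanded pose from where the row before left it, along the tool's axes as they then stand; what a row does not reach is not made up. A row lasts 1/10 s, in which the tool goes at most 50 mm and 8.59 degrees, less where a joint would pass 70% of its speed; a pose out of reach is approached as far as the arm can. A call is refused whole if a number of a shift passes 50 or a number of a turn 8.59, either way. A call with a gripper value outside its range is refused whole. "grip" is the opening, from -1 (shut) to 1 (fully open), so that 0 is half open, set as the call begins (left out, the last holds). The fingers move at their own pace and stop on an object; "force" is the grip in N (left out, the last holds). Time passes only in rows, so rows that do not move let the fingers close. It gives the time, the measured TCP pose, the force, the opening and the grip force at its end, in the units of the state.
- ctrl.get_obs(): the state, without advancing time (a new reading comes with each control period).
- vision.snapshot(name): name is "scene" or "top"; returns a dict with "img" (384x512x3 uint8, red, green, blue), "vfov" (degrees; the focal length in pixels is half the picture's height over the tangent of half this angle, whatever the lens; pixels are square), "cx", "cy" (the principal point, pixels), "R" (3x3) and "t" (3): a world point X has camera coordinates R X + t. Camera axes: x right, y down, z forward; pixel columns grow to the right and rows downward; lengths in m; the calibration is good to about 2 mm. A picture is of the moment at which its call begins. There is no depth.
- hand_in(): hands the job in; it is judged then, once.
The state is a dict: "time_s": time; "joint_pos": joint angles; "dq": joint speeds; "joint_efforts": joint torques, N m; "ee_pos": TCP position; "tool_rot": TCP orientation; "ft_force": force on the tool from outside, world axes, zero at the start; "wrist_torque": the same for the moment, N m; "finger_gap": opening from 0.0 (shut) to 1.0 (fully open); "grip_force": force on a finger pad.
Only numpy, scipy, OpenCV 4.12 (cv2) and the standard library are available. Lean on these libraries where they do the work, as an engineer would, in place of code of your own. Each camera call takes 0.05 s, during which the arm holds its last target. There are 200 camera calls.

## Working session

There is one attempt and no reset: what is moved stays moved. The work goes in short steps, Python scripts to look and compute and a tool call to move; the robot and the scene stay as the last step left them, time stands still between calls to the robot, and variables do not carry over. Pictures are saved under pics/ and viewed, at most 10 in all, crops included, and the job is handed in when it is done.

Besides the shell and the picture viewer there is one more tool, called by a JSON object that holds its "op" and its "data". jog_arm: Moves the arm, as the interface text tells. Its arguments: {"type":"object","properties":{"series":{"type":"array"},"grip":{"type":"number"},"force":{"type":"number"}},"required":["series"]}

```bash
mkdir -p pics; python3 - <<'E'
from cell import ctrl,vision
import cv2,pickle
o=ctrl.get_obs();print(o['time_s'],o['ee_pos'],o['tool_rot'],o['finger_gap'],ctrl.tcp_to_grasp)
for n in("scene","top"):
    s=vision.snapshot(n);pickle.dump(s,open(n+'.pkl','wb'));print(n,s['vfov'],s['cx'],s['cy'],s['R'],s['t'])
    cv2.imwrite(f'pics/{n}0.png',cv2.resize(s['img'][:,:,::-1],None,fx=1.5,fy=1.5,interpolation=cv2.INTER_CUBIC))
E
```

```text
0.0 [0.19097735 0.59446732 0.19779535] [-7.55308773e-05  1.54750166e-01  9.87953235e-01 -8.86299005e-04] 0.9980034118082233 0.0187
scene 49.051805069770886 246.2722194942614 191.67673469116494 [[ 0.92523665 -0.37916954  0.01294627]
 [-0.19132904 -0.49579781 -0.8470996 ]
 [ 0.3276131   0.7812906  -0.53127645]] [-0.44976222  0.19930497  0.76316213]
top 52.42092084275525 251.185543379178 186.6536145928118 [[-2.91960582e-04 -9.99952424e-01  9.75010852e-03]
 [-9.96636892e-01 -5.07998176e-04 -8.19429541e-02]
 [ 8.19440086e-02 -9.74124196e-03 -9.96589327e-01]] [-0.00468909  0.52220765  0.92989343]
```

View pics/scene0.png

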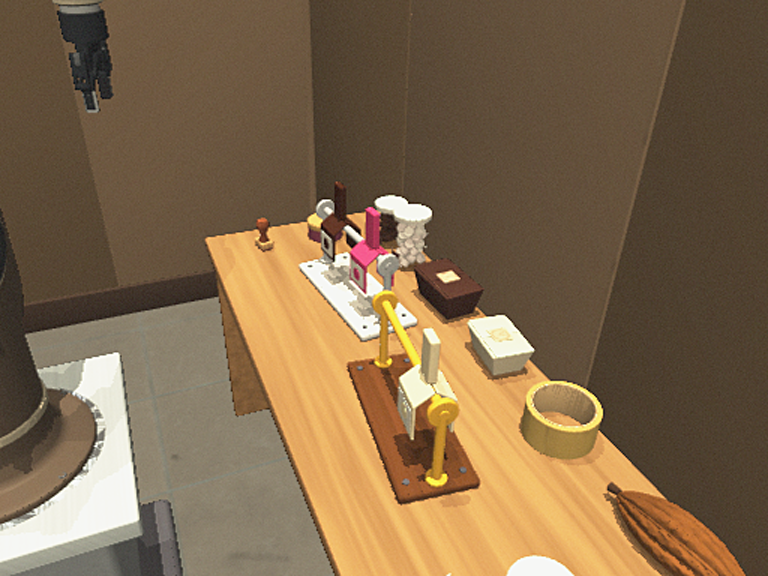

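View pics/top0.png

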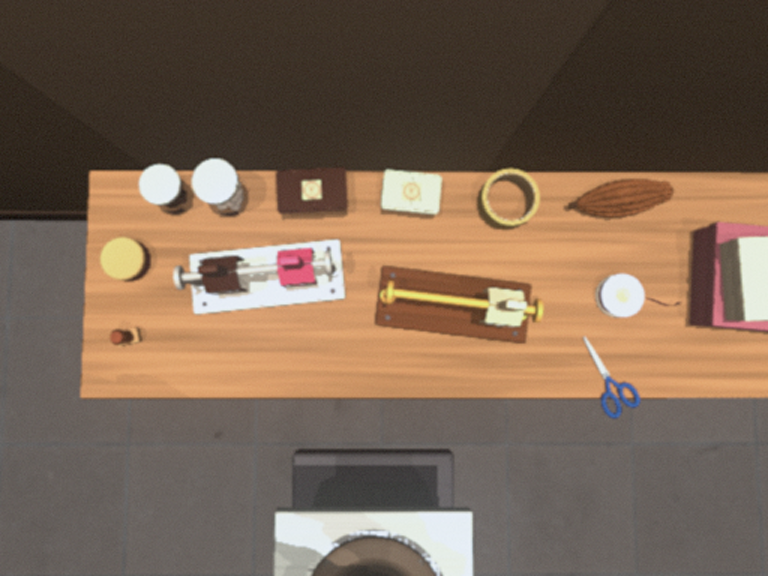

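The scene view shows the steel rail (white base) to the robot's left with brown (340,200) and pink (373,225). The brass rail is nearer, with cream at (430,355). The top view shows the pink tab near (292,258), the cream tab near (513,306) and the brass bar from (390,294) to (540,310). I'll enlarge both for closer readings.

```bash
python3 - <<'E'
import cv2,pickle
for n,(a,b,c,d),k in(("top",(115,375,150,235),3),("scene",(195,325,115,255),4)):
    i=pickle.load(open(n+'.pkl','rb'))['img'][c:d,a:b,::-1]
    cv2.imwrite(f'pics/{n}1.png',cv2.resize(i,None,fx=k,fy=k,interpolation=cv2.INTER_CUBIC))
E
```

```text
(no output)
```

View pics/top1.png

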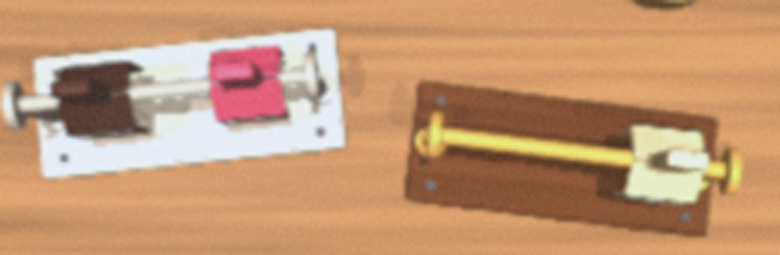

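View pics/scene1.png

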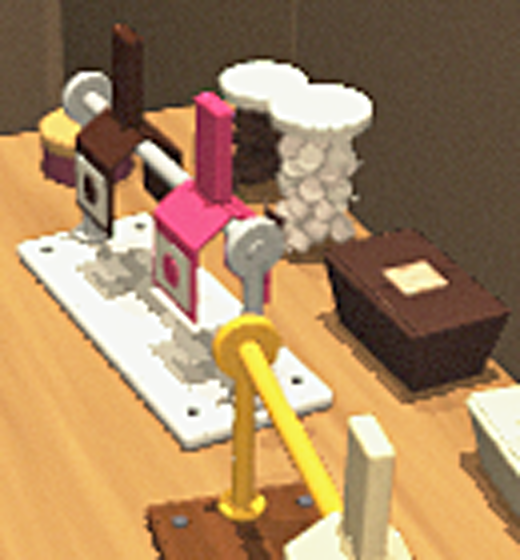

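Top crop: steel base corners (33,60), (332,28), (345,147), (44,178). Brass base corners (419,82), (719,118), (706,237), (405,201). Pink tab top is around (232,70). Scene crop: pink tab top face is around (213,99), cream's around (371,424).

```bash
cat >h.py <<'E'
import numpy as np,pickle
def back(n,u,v,z,s=None):
    s=s or pickle.load(open(n+'.pkl','rb'));R=np.array(s['R']);t=np.array(s['t'])
    f=192/np.tan(np.radians(s['vfov']/2));C=-R.T@t
    d=R.T@np.array([(u-s['cx'])/f,(v-s['cy'])/f,1]);return C+d*(z-C[2])/d[2]
T=lambda u,v,z:back('top',115+(u-1)/3,150+(v-1)/3,z)[:2]
S=lambda u,v,z:back('scene',195+(u-1.5)/4,115+(v-1.5)/4,z)[:2]
E
python3 - <<'E'
from h import *
np.set_printoptions(precision=4,suppress=True)
for nm,c in(("steel",[(33,60),(332,28),(345,147),(44,178)]),("brass",[(419,82),(719,118),(706,237),(405,201)])):
    P=np.array([T(*q,.012) for q in c]);d=P[0]-P[1]+P[3]-P[2]
    print(nm,P.mean(0),np.linalg.norm(P[0]-P[1]),np.linalg.norm(P[1]-P[2]),np.degrees(np.arctan2(-d[0],d[1])))
print('steel bar',T(13,104,.115),T(313,75,.115),S(85,97,.115),S(252,247,.115))
print('brass bar',T(430,138,.115),T(733,170,.115),S(247,345,.115))
print('pink top',T(234,69,.184),S(213,99,.184),'pink roof mid',T(248,84,.122))
print('cream top',T(688,159,.184),S(371,424,.184),'brown',T(78,85,.184),S(126,29,.184))
E
```

```text
steel [0.5295 0.1763] 0.2468211955469291 0.0989405616501566 6.0715331235436745
brass [ 0.4833 -0.1299] 0.2486459251422373 0.09822300648541823 -6.825452040995504
steel bar [0.5195 0.2861] [0.541  0.0672] [0.5152 0.283 ] [0.5386 0.0659]
brass bar [ 0.4947 -0.0187] [ 0.4713 -0.2404] [ 0.4968 -0.0235]
pink top [0.5372 0.1154] [0.5343 0.1146] pink roof mid [0.5336 0.1138]
cream top [ 0.4765 -0.1904] [ 0.4768 -0.1898] brown [0.5263 0.2201] [0.5231 0.2244]
```

```bash
cat >>h.py <<'E'
from scipy.spatial.transform import Rotation as Ro
def obs():
    from cell import ctrl
    o=ctrl.get_obs();q=o['tool_rot'];return o,np.array(o['ee_pos']),Ro.from_quat([q[1],q[2],q[3],q[0]])
def plan(p,yaw,N):
    "N identical rows to TCP p, tool down, tool y along world angle yaw (deg)"
    _,e,R=obs();a=np.radians(yaw);y=np.array([np.cos(a),np.sin(a),0]);z=np.array([0,0,-1.])
    Rt=Ro.from_matrix(np.c_[np.cross(y,z),y,z])
    rv=(R.inv()*Rt).as_rotvec();dl=R.inv().apply(np.array(p)-e)
    st=Ro.from_rotvec(rv/N);A=sum((Ro.from_rotvec(rv/N*k).as_matrix() for k in range(N)),np.zeros((3,3)))
    print('pos err mm',(np.array(p)-e)*1e3,'row mm',np.linalg.solve(A,dl)*1e3,'deg',np.degrees(rv/N),'total',dl*1e3,np.degrees(rv))
E
python3 -c "
from h import *
plan([.536,.115,.25],6.07,14)"
```

```text
pos err mm [ 344.94452777 -479.54958207   52.08215407] row mm [-44.39353328  -4.48553269  -3.70651033] deg [-5.04249556e-03  4.07671143e-03  4.72318999e+00] total [-475.0684888  -351.17832124  -51.48589441] [-7.05949378e-02  5.70739600e-02  6.61246599e+01]
```

{"op": "jog_arm", "data": {"series": [[[-44.4, -4.5, -10], [0, 0, 4.72]], [[-44.4, -4.5, -10], [0, 0, 4.72]], [[-44.4, -4.5, -10], [0, 0, 4.72]], [[-44.4, -4.5, -10], [0, 0, 4.72]], [[-44.4, -4.5, -10], [0, 0, 4.72]], [[-44.4, -4.5, 0], [0, 0, 4.72]], [[-44.4, -4.5, 0], [0, 0, 4.72]], [[-44.4, -4.5, 0], [0, 0, 4.72]], [[-44.4, -4.5, 0], [0, 0, 4.72]], [[-44.4, -4.5, 0], [0, 0, 4.72]], [[-44.4, -4.5, 0], [0, 0, 4.72]], [[-44.4, -4.5, 0], [0, 0, 4.72]]], "grip": 1}}

```text
time_s: 1.3
ee_pos: [0.5251, 0.2019, 0.2483]
tool_rot: [-0.0, 0.606, 0.795, -0.0]
ft_force: [0.6, -0.0, 0.6]
finger_gap: 0.999
grip_force: 0.0
```

{"op": "jog_arm", "data": {"series": [[[-44, -4.5, 0], [0, 0, 4.72]], [[-44, -4.5, 0], [0, 0, 4.72]], [[0, 0, 0], [0, 0, 0]], [[0, 0, 0], [0, 0, 0]]]}}

```text
time_s: 1.7
ee_pos: [0.5359, 0.1151, 0.2486]
tool_rot: [-0.0, 0.669, 0.743, -0.0]
ft_force: [-0.6, 0.6, -0.9]
finger_gap: 0.999
grip_force: 0.0
```

```bash
python3 - <<'E'
from h import *
from cell import vision
import cv2
print(obs()[0]['time_s']);plan([.536,.115,.143],6.07,3)
i=vision.snapshot('scene')['img'][60:255,150:340,::-1]
cv2.imwrite('pics/s2.png',cv2.resize(i,None,fx=3,fy=3,interpolation=cv2.INTER_CUBIC))
E
```

```text
1.7
pos err mm [ 8.79651828e-02 -1.22565247e-01 -1.05609274e+02] row mm [-4.94005748e-02  3.15576564e-02  3.52030787e+01] deg [-0.0054362  -0.00463711 -0.02508901] total [-1.56703843e-01  1.04761134e-01  1.05609214e+02] [-0.01630861 -0.01391133 -0.07526704]
```

View pics/s2.png

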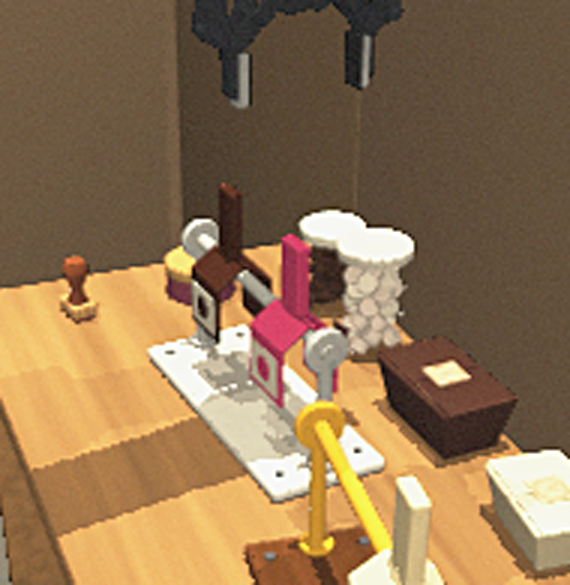

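The fingers, at (240,95) and (362,75), straddle the pink tab at (295,240), with nothing in the way of the descent.

{"op": "jog_arm", "data": {"series": [[[0, 0, 35], [0, 0, 0]], [[0, 0, 35], [0, 0, 0]], [[0, 0, 25], [0, 0, 0]], [[0, 0, 10], [0, 0, 0]], [[0, 0, 0], [0, 0, 0]], [[0, 0, 0], [0, 0, 0]]]}}

```text
time_s: 2.35
ee_pos: [0.5366, 0.1169, 0.1445]
tool_rot: [0.0, 0.668, 0.744, 0.0]
ft_force: [0.1, 0.0, -0.4]
finger_gap: 0.998
grip_force: 0.0
```

{"op": "jog_arm", "data": {"series": [[[0, 0, 0], [0, 0, 0]], [[0, 0, 0], [0, 0, 0]], [[0, 0, 0], [0, 0, 0]], [[0, 0, 0], [0, 0, 0]], [[0, 0, 0], [0, 0, 0]], [[0, 0, 0], [0, 0, 0]], [[0, 0, 0], [0, 0, 0]], [[0, 0, 0], [0, 0, 0]], [[0, 0, 0], [0, 0, 0]], [[0, 0, 0], [0, 0, 0]]], "grip": -1, "force": 30}}

```text
time_s: 3.35
ee_pos: [0.5363, 0.1162, 0.144]
tool_rot: [0.0, 0.668, 0.744, 0.0]
ft_force: [-0.7, -1.3, 5.4]
finger_gap: 0.131
grip_force: 31.9
```

Gripped, at an opening of about 11 mm. Now lifting.

{"op": "jog_arm", "data": {"series": [[[0, 0, -8], [0, 0, 0]], [[0, 0, -15], [0, 0, 0]], [[0, 0, -20], [0, 0, 0]], [[0, 0, -20], [0, 0, 0]], [[0, 0, -20], [0, 0, 0]], [[0, 0, -20], [0, 0, 0]], [[0, 0, -17], [0, 0, 0]], [[0, 0, -8], [0, 0, 0]], [[0, 0, 0], [0, 0, 0]], [[0, 0, 0], [0, 0, 0]]]}}

```text
time_s: 4.35
ee_pos: [0.5356, 0.1161, 0.2709]
tool_rot: [-0.0, 0.668, 0.744, -0.0]
ft_force: [-0.2, -0.0, -1.1]
finger_gap: 0.126
grip_force: 31.3
```

```bash
python3 - <<'E'
from h import *
from cell import vision
import cv2
s=vision.snapshot('scene');pickle.dump(s,open('s3.pkl','wb'))
cv2.imwrite('pics/s3.png',cv2.resize(s['img'][40:240,150:340,::-1],None,fx=3,fy=3,interpolation=cv2.INTER_CUBIC))
plan([.4886,-.0852,.27],-6.83,10)
E
```

```text
pos err mm [ -46.79279917 -201.25299464   -0.64673309] row mm [-20.1435968   -4.79176621   0.07402542] deg [-0.00898633  0.00337016  1.29488403] total [-195.11844804  -67.97679017    0.8363043 ] [-0.08986332  0.03370157 12.94884034]
```

View pics/s3.png

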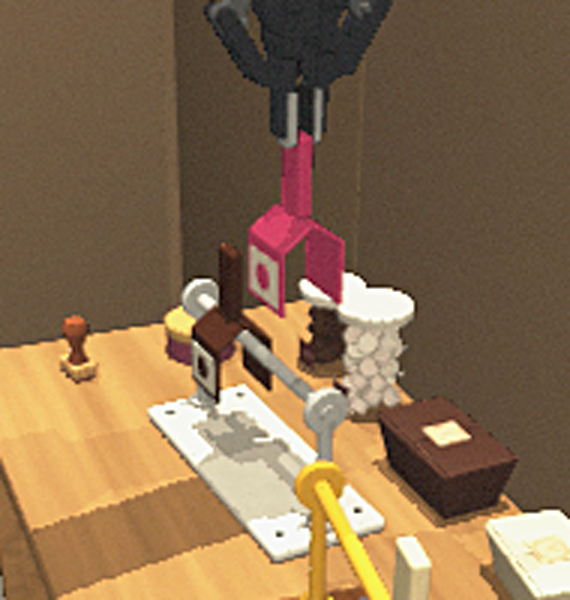

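Pink hangs straight from the fingers and brown is unmoved. The grip looks high on the tab, though: fingertips are at row 145 and the roof at 210. I'll measure the carrier's actual height.

```bash
python3 - <<'E'
from h import *
s=pickle.load(open('s3.pkl','rb'));R=np.array(s['R']);t=np.array(s['t']);f=192/np.tan(np.radians(s['vfov']/2))
def pj(X):
    c=R@np.array(X)+t;u,v=s['cx']+f*c[0]/c[2],s['cy']+f*c[1]/c[2];return np.round([(u-150)*3+1,(v-40)*3+1],0)
a=np.radians(6.07);ex=np.array([np.cos(a),np.sin(a),0]);ey=np.array([-np.sin(a),np.cos(a),0])
p=np.array([.5356,.1161,0])
print('tip finger L',pj(p-ex*.006-ey*.011+[0,0,.271]),'R',pj(p+ex*.006-ey*.011+[0,0,.271]))
for g in(.287,.275,.265,.255,.245):
    print(g,'tab base front',pj(p-ey*.014+[0,0,g-.03]),'lower edge L',pj(p-ex*.022-ey*.026+[0,0,g-.1]),'R',pj(p+ex*.022-ey*.026+[0,0,g-.1]))
E
```

```text
tip finger L [297. 191.] R [312. 188.]
0.287 tab base front [307. 210.] lower edge L [286. 314.] R [339. 302.]
0.275 tab base front [306. 226.] lower edge L [286. 329.] R [339. 317.]
0.265 tab base front [306. 240.] lower edge L [286. 341.] R [338. 329.]
0.255 tab base front [306. 253.] lower edge L [285. 354.] R [338. 341.]
0.245 tab base front [305. 266.] lower edge L [285. 366.] R [337. 353.]
```

The lower-edge pixels (283,314) and (341,303) match a carrier grip point of z=0.287 (TCP + 16 mm), centred and not slipped. Carrying it to the brass rail.

{"op": "jog_arm", "data": {"series": [[[-8, -2, 0], [0, 0, 0.6]], [[-16, -4, 0], [0, 0, 1.1]], [[-24, -5.5, 0], [0, 0, 1.6]], [[-24, -5.5, 0], [0, 0, 1.6]], [[-24, -5.5, 0], [0, 0, 1.6]], [[-24, -5.5, 0], [0, 0, 1.6]], [[-24, -5.5, 0], [0, 0, 1.6]], [[-24, -5.5, 0], [0, 0, 1.6]], [[-18, -4.5, 0], [0, 0, 1.1]], [[-10, -2.5, 0], [0, 0, 0.5]], [[-5, -1.5, 0], [0, 0, 0]], [[0, 0, 0], [0, 0, 0]]]}}

```text
time_s: 5.6
ee_pos: [0.4887, -0.0844, 0.2717]
tool_rot: [-0.0, 0.748, 0.664, 0.0]
ft_force: [0.5, 0.7, -0.7]
finger_gap: 0.128
grip_force: 31.3
```

```bash
python3 - <<'E'
from h import *
from cell import vision
import cv2
s=vision.snapshot('scene')
cv2.imwrite('pics/s4.png',cv2.resize(s['img'][60:340,190:370,::-1],None,fx=2,fy=2,interpolation=cv2.INTER_CUBIC))
s=vision.snapshot('top')
cv2.imwrite('pics/t4.png',cv2.resize(s['img'][120:260,190:390,::-1],None,fx=3,fy=3,interpolation=cv2.INTER_CUBIC))
plan([.4886,-.0852,.145],-6.83,6)
E
```

```text
pos err mm [  -0.42953271   -1.82261916 -126.59807211] row mm [-0.31381441 -0.03430641 21.09962532] deg [-0.0008375  -0.00289754  0.02262737] total [ -1.89869081  -0.20308269 126.59751985] [-0.00502498 -0.01738522  0.13576423]
```

View pics/s4.png

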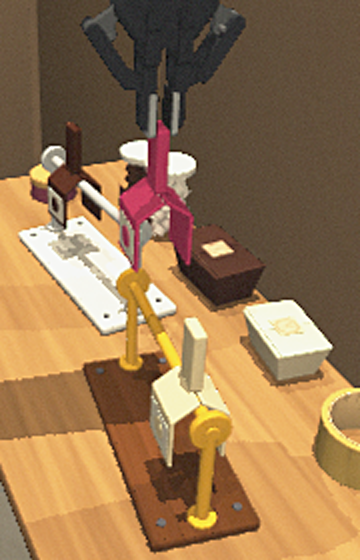

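Pink is at (165,210), straight and above the free stretch of the brass bar, and cream is untouched at (193,380). Lowering.

{"op": "jog_arm", "data": {"series": [[[0, 0, 10], [0, 0, 0]], [[0, 0, 20], [0, 0, 0]], [[0, 0, 20], [0, 0, 0]], [[0, 0, 20], [0, 0, 0]], [[0, 0, 15], [0, 0, 0]], [[0, 0, 12], [0, 0, 0]], [[0, 0, 10], [0, 0, 0]], [[0, 0, 8], [0, 0, 0]], [[0, 0, 5], [0, 0, 0]], [[0, 0, 0], [0, 0, 0]], [[0, 0, 0], [0, 0, 0]]]}}

```text
time_s: 6.8
ee_pos: [0.489, -0.0845, 0.152]
tool_rot: [0.0, 0.748, 0.664, 0.0]
ft_force: [-0.2, 1.0, 0.1]
finger_gap: 0.127
grip_force: 31.3
```

{"op": "jog_arm", "data": {"series": [[[0, 0, 2], [0, 0, 0]], [[0, 0, 2], [0, 0, 0]], [[0, 0, 2], [0, 0, 0]], [[0, 0, 1], [0, 0, 0]], [[0, 0, 0.5], [0, 0, 0]], [[0, 0, 0], [0, 0, 0]], [[0, 0, 0], [0, 0, 0]], [[0, 0, 0], [0, 0, 0]]]}}

```text
time_s: 7.6
ee_pos: [0.489, -0.0844, 0.1443]
tool_rot: [0.0, 0.748, 0.664, 0.0]
ft_force: [1.0, 0.1, 0.5]
finger_gap: 0.123
grip_force: 31.4
```

```bash
python3 - <<'E'
from h import *
from cell import vision
import cv2
s=vision.snapshot('scene')
cv2.imwrite('pics/s5.png',cv2.resize(s['img'][110:340,190:370,::-1],None,fx=2.6,fy=2.6,interpolation=cv2.INTER_CUBIC))
o=obs()[0];print(o['ft_force'],o['wrist_torque'])
E
```

```text
[0.28773344 0.00447042 1.00167819] [ 0.00263438 -0.20897951 -0.03239192]
```

View pics/s5.png

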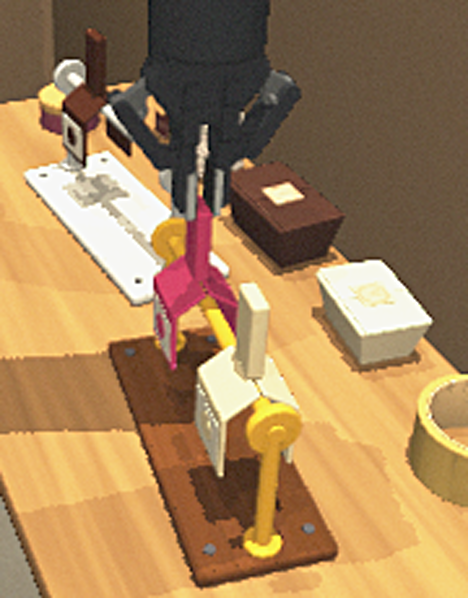

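Pink at (195,290) sits astride the bar, beside cream. One more millimetre to make contact, then release.

{"op": "jog_arm", "data": {"series": [[[0, 0, 0.5], [0, 0, 0]], [[0, 0, 0.5], [0, 0, 0]], [[0, 0, 0], [0, 0, 0]], [[0, 0, 0], [0, 0, 0]], [[0, 0, 0], [0, 0, 0]]]}}

```text
time_s: 8.15
ee_pos: [0.4895, -0.0845, 0.144]
tool_rot: [0.0, 0.748, 0.664, 0.001]
ft_force: [0.1, -0.6, 7.8]
finger_gap: 0.126
grip_force: 32.2
```

{"op": "jog_arm", "data": {"series": [[[0, 0, 0], [0, 0, 0]], [[0, 0, 0], [0, 0, 0]], [[0, 0, 0], [0, 0, 0]], [[0, 0, 0], [0, 0, 0]], [[0, 0, 0], [0, 0, 0]], [[0, 0, 0], [0, 0, 0]]], "grip": -0.35}}

```text
time_s: 8.75
ee_pos: [0.4886, -0.0844, 0.1431]
tool_rot: [-0.0, 0.748, 0.664, -0.0]
ft_force: [0.2, -0.5, -0.5]
finger_gap: 0.324
grip_force: 0.0
```

{"op": "jog_arm", "data": {"series": [[[0, 0, -5], [0, 0, 0]], [[0, 0, -15], [0, 0, 0]], [[0, 0, -25], [0, 0, 0]], [[0, 0, -25], [0, 0, 0]], [[0, 0, -25], [0, 0, 0]], [[0, 0, -15], [0, 0, 0]], [[0, 0, 0], [0, 0, 0]], [[0, 0, 0], [0, 0, 0]], [[0, 0, 0], [0, 0, 0]], [[0, 0, 0], [0, 0, 0]], [[0, 0, 0], [0, 0, 0]], [[0, 0, 0], [0, 0, 0]]]}}

```text
time_s: 9.95
ee_pos: [0.4885, -0.0844, 0.2528]
tool_rot: [-0.0, 0.748, 0.664, -0.0]
ft_force: [-0.4, -0.2, -0.5]
finger_gap: 0.325
grip_force: 0.0
```

```bash
python3 - <<'E'
from h import *
from cell import vision
import cv2
a=vision.snapshot('scene')['img']
s=a[60:340,190:370,::-1]
cv2.imwrite('pics/s6.png',cv2.resize(s,None,fx=2.1,fy=2.1,interpolation=cv2.INTER_CUBIC))
for _ in range(6): b=vision.snapshot('scene')['img']
print('changed px',(np.abs(a.astype(int)-b).max(2)>40).sum(),obs()[0]['time_s'])
E
```

```text
changed px 98 10.3
```

View pics/s6.png

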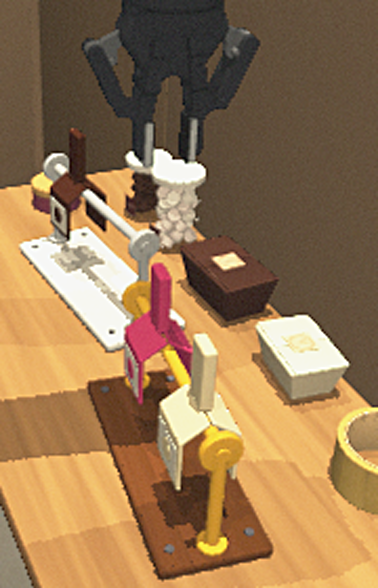

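Pink hangs straight on the brass bar at (160,320), and brown and cream haven't moved. The gripper is clear. I'll let things settle, check for residual motion, then hand in.

{"op": "jog_arm", "data": {"series": [[[0, 0, 0], [0, 0, 0]], [[0, 0, 0], [0, 0, 0]], [[0, 0, 0], [0, 0, 0]], [[0, 0, 0], [0, 0, 0]], [[0, 0, 0], [0, 0, 0]], [[0, 0, 0], [0, 0, 0]], [[0, 0, 0], [0, 0, 0]], [[0, 0, 0], [0, 0, 0]], [[0, 0, 0], [0, 0, 0]], [[0, 0, 0], [0, 0, 0]], [[0, 0, 0], [0, 0, 0]], [[0, 0, 0], [0, 0, 0]]]}}

```text
time_s: 11.5
ee_pos: [0.4887, -0.0844, 0.2532]
tool_rot: [-0.0, 0.748, 0.664, 0.0]
ft_force: [1.1, 0.0, -0.0]
finger_gap: 0.325
grip_force: 0.0
```

```bash
python3 - <<'E'
from h import *
from cell import vision,hand_in
F=[vision.snapshot('scene')['img'].astype(int) for _ in range(6)]
# pink pixel centroid over time, lower part of image
def c(a):
    m=(a[...,0]>120)&(a[...,1]<80)&(a[...,2]>50)&(a[...,2]<160);v,u=np.nonzero(m);return np.round([u.mean(),v.mean(),len(u)],2)
C=[c(a) for a in F];print(C)
if np.ptp(np.array(C)[:,:2],axis=0).max()<.5: print(hand_in())
E
```

```text
[array([263.56, 215.64, 706.  ]), array([263.23, 216.01, 728.  ]), array([263.44, 216.07, 713.  ]), array([263.27, 215.41, 718.  ]), array([263.58, 215.72, 718.  ]), array([263.14, 215.49, 720.  ])]
```

```bash
python3 - <<'E'
from h import *
from cell import vision,hand_in
def c(a):
    a=a[180:245,245:285].astype(int);m=(a[...,0]>120)&(a[...,1]<80)&(a[...,2]>50);v,u=np.nonzero(m);return [u.mean(),v.mean()]
C=np.array([c(vision.snapshot('scene')['img']) for _ in range(6)]);print(C.round(2).tolist())
if np.ptp(C,axis=0).max()<.5: print(hand_in())
E
```

```text
[[18.89, 34.92], [18.8, 34.89], [18.89, 35.02], [18.82, 34.83], [18.83, 34.85], [18.81, 34.85]]
the job is handed in; nothing more can be done
None
```

The pink carrier now hangs straight and at rest on the brass rail, in the free stretch beside cream; brown and cream look unmoved in the camera views, and I handed the job in at about 12 s, well under the 43 s limit.

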